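# Draw the shorting plug out of the test fixture's well

### The job

Take the hook from its stand, catch the wire bail of the plug at the bottom of the test fixture's deep well, draw the plug out with the hook and stand it upright on the floor of the white parts tray; then hang the hook back in its stand as it was. The bail has flopped to one side that nobody has measured: feel for it, and never push or pull hard on the plug or the fixture (stay under 25 N). The plug may be live: only the hook may touch it, not the gripper; set it down gently and leave the other things where they are.

Things in the scene. Friction and masses are not known exactly. Their poses are not given: they have to be found in the camera images.
- hook: Double-armed hook tool, 70 g, hanging upright in its stand. Origin: centre of the flange's underside, which rests on the stand; z up. Black flange 32 mm dia, z 0 to 5 mm; above it a square black handle 18 x 18 mm (sides along x and y), z 5 to 57, gripped from above across either pair of sides. Below it a steel shank, 5 mm dia, down to z -80.
- hook_foot (a point): Lower end of the shank, 80 mm below the hook's origin. Two round arms (3.2 mm dia) go out from it level to the hook's +x and -x, and end in upright lips: inner face 8 mm, outer face 11.2 mm from the shank's axis, top 6.6 mm above this point. A wire of up to 5 mm fits between shank and lip. Lowest point of the foot: 2 mm below this point.
- stand: Fixed hook stand. Origin on the table under the hook's seat. Base 90 x 80 x 12 mm, post at x 24 to 36 mm, on top a fork plate 6 mm thick, its top at z 100. The 11 mm wide slot runs along x, open to -x: tines end at x -24, closed end at x 12. The hung hook has its origin near (0, 0, 100), axes parallel. Lift it about 10 mm and draw it out to -x; hang it back the same way.
- fixture: Fixed test fixture. Origin: underside centre, on the table. Aluminium base 140 x 140 x 12 mm, grey square tower 78 x 78 mm, top at z 110 mm. A round well, 52 mm dia, on the z axis, goes down to z 12. Two rounded spring detents in its +y and -y walls at z 32 grip the seated plug: pulling takes roughly 7 to 18 N over the first 20 mm; then they stand up to 3 mm into the well.
- plug: Round aluminium plug, 49 mm dia, 28 mm high, about 0.24 kg, standing on the well's floor. Origin: underside centre; z up. Two lugs on top (y +-15.5 mm, up to z 35) carry a freely hinged steel wire bail. To go past the bail, the hook's foot goes down the free half of the well with its arms along the plug's x, shank about 12.5 mm from the axis; on the bail's half it lands on the bail.
- plug_hinge (a point): On the plug's axis at z 32 mm; the bail's hinge line runs through it along the plug's y. The bail: an arch of 3.6 mm wire, legs at y +-11.5, straight top 15 mm long, centred 26 mm from the hinge. It has flopped to a stop 0.6 rad to +x or -x (unmeasured: feel or see): top wire 14.7 mm aside, 21.5 mm above this point. The hook_foot point 8 mm above this one passes under it until the shank meets the wire.
- tray: White plastic parts tray, fixed, 150 (x) x 120 (y) x 18 mm, walls 4 mm. Origin: centre of the underside, on the table; the inner floor is at z = 4.
- tray_spot (a point): A free place on the tray's inner floor, 25 mm from the tray's centre towards its -x side; a good place for the plug.
- sleeve: Bystander: loose white sleeve, 28 mm dia, 24 mm high, standing in the tray on its +x side. Origin: underside centre.
- thumb_nut: Bystander: loose brass thumb nut, 18 mm dia, 14 mm high, on a corner of the fixture's base plate.
- screwdriver: Bystander: loose screwdriver, 160 mm long, lying on the table.
- probe: Bystander: loose red test probe, 200 mm long, 30 mm thick, lying on the table.
- spray: Bystander: loose bottle, 48 mm dia, 130 mm high.
- tin: Bystander: loose steel tin, 80 mm dia, 50 mm high.
Not all that is in view belongs to the job. What is shaped like the hook but brown is not meant. Several things have the shape of the tray; the one meant has the colours described above.

How it is judged:
By the outcome, as a careful person would: the job done as asked, in the order asked, and still so for the second after the job is handed in, with the robot touching nothing.
It also fails if it takes over 67 s, if anything falls off the work surface, if the arm or the gripper's body presses on something with over 40 N, if the wrist force passes 120 N, or if a joint passes its speed limit or range.

### The arm

A 7-joint arm with a two-finger parallel gripper is mounted at the origin on the work surface. World frame = base frame: x ahead of the robot, y to its left, z up, the work surface at z = 0. Lengths are in m, angles in degrees, forces in N, time in s.
With the tool pointing down it reaches from about 0.425 to 0.875 m from the base axis. Payload 4.7 kg.
Tool frame: the origin (TCP) lies at the very end of the fingers, on their centre line; the grasp point (between the pads) lies env.grip_point_offset behind it (env.grip_point_offset is the distance from the TCP to the grasp point, in m); z points along the fingers, y is the direction in which the jaws open and shut (so a half turn about z gives the same grasp; the last joint's range is limited). The gripper opens to 87 mm and grips with 3 to 60 N. Pads are 19 mm wide; open, the fingers measure 117 mm over their backs; the gripper's body (75 mm by 190 mm) begins 51 mm behind the grasp point.
Start: joints at [65.839, 18.392, -4.016, 83.108, 1.295, 78.541, -3.26], TCP at [0.274, -0.589, 0.223] pointing down, gripper open.
Joint ranges: [-163.93, 163.93], [-17.29, 119.83], [-79.2, 71.16], [3.27, 140.29], [-89.18, 269.18], [5.43, 117.66], [-154.24, 154.24]. Speed limits (degrees/s): [147.25, 147.25, 180, 180, 180, 180, 180].

### API

Orientations are given as [roll, pitch, yaw] about the fixed x, y, z axes, in that order (R = Rz(yaw) Ry(pitch) Rx(roll)).
In Python, from cell import env gives the robot as it stands.
- The arm moves only by the tool send_rows, never from a script. Its argument "plan" is a list of rows, each a list of 7 numbers: the finger opening in mm, from 0 to 87, then the shift along the tool's x, y, z in mm, then the turn, a rotation vector about the tool's x, y, z in rad. A call has 1 to 12 rows; each row shifts and turns the commanded pose from where the row before left it, along the tool's axes as they then stand; what a row does not reach is not made up. A row lasts 1/10 s, in which the tool goes at most 50 mm and 8.59 degrees, less where a joint would pass 70% of its speed; a pose out of reach is approached as far as the arm can. A call is refused whole if a number of a shift passes 50 or a number of a turn 0.15, either way. A call with a gripper value outside its range is refused whole. The fingers move at their own pace and stop on an object; "grip_force" is the grip in N (left out, the last holds). Time passes only in rows, so rows that do not move let the fingers close. It gives the time, the measured TCP pose, the force and the opening at its end, in the units of the state.
- env.get_obs(): the state, without advancing time (a new reading comes with each control period).
- env.read_camera(name): name is "scene" or "side" or "wrist"; returns the picture (384x512x3 uint8, red, green, blue); there is no depth.
- env.get_calibration(name): a dict with "fx", "fy", "cx", "cy" (pixels), "k1" (the pictures are not rectified: a ray, as slopes to the right and down, at radius r is drawn at 1 + k1 r^2 times it, then the intrinsics apply), "extrinsics" (4x4, takes a point from camera to world coordinates). Camera axes: x right, y down, z forward; pixel columns grow to the right and rows downward; lengths in m; the calibration is good to about 2 mm. A picture is of the moment at which its call begins: read the wrist's pose just before it. get_calibration takes no time and is no camera call; for the wrist camera it gives the pose at the moment of the call.
- env.sign_off(): hands the job in, once; it reports no verdict.
Trained networks look in the newest picture that a camera, given by its name, has taken for a name from the list of things; names that differ only in an ending like _2 or _b are one class to them, and where a whole thing is asked for, a point or a joint stands for the part that bears it (a point fixed in the world has none). Each returns a list of dicts, best first, with "confidence" (0 to 1); they miss things now and then, are a little off and sometimes report something else, mostly with a low value. They report only what shows in the picture. A call takes as long as a camera call. They do not tell look-alikes from the thing itself.
- env.regions_of(camera, query): "region" (384x512 bool, what is visible of it) and "rect" ([left, top, right, bottom] in pixels, round what is visible of it).
The state is a dict: "time_s": time; "qpos": joint angles; "joint_velocities": joint speeds; "effort": joint torques, N m; "tool_pos": TCP position; "tool_rot": TCP orientation; "force": force on the tool from outside, world axes, zero at the start; "wrist_torque": the same for the moment, N m; "grip_width": finger opening in m.
Only numpy, scipy, OpenCV 4.12 (cv2) and the standard library are available. Lean on these libraries where they do the work, as an engineer would, in place of code of your own. Each camera call takes 0.05 s, during which the arm holds its last target. There are 200 camera calls.

## Working session

There is one attempt and no reset: what is moved stays moved. The work goes in short steps, Python scripts to look and compute and a tool call to move; the robot and the scene stay as the last step left them, time stands still between calls to the robot, and variables do not carry over. Pictures are saved under pics/ and viewed, about 8 in all and at most 12, crops included, and the job is handed in when it is done.

Besides the shell and the picture viewer there is one more tool, called after ">>>" by a JSON object that holds its "op" and its "data". send_rows: Moves the arm, as the interface text tells. Its arguments: {"type":"object","properties":{"plan":{"type":"array"},"grip_force":{"type":"number"}},"required":["plan"]}

```bash
mkdir -p pics; cat > h.py <<'E'
import numpy as np, cv2
from cell import env
def K(c): return np.array([[c['fx'],0,c['cx']],[0,c['fy'],c['cy']],[0,0,1.]])
def ray(c,uv):
    p=cv2.undistortPoints(np.array([[uv]],float),K(c),np.array([c['k1'],0,0,0,0.]))[0,0]
    # cv2 model: x_d = x(1+k1 r^2)
    E=np.array(c['extrinsics']); d=E[:3,:3]@np.array([p[0],p[1],1]); return E[:3,3],d
def atz(c,uv,z):
    o,d=ray(c,uv); return o+d*(z-o[2])/d[2]
def proj(c,P):
    E=np.linalg.inv(np.array(c['extrinsics'])); q=(E[:3,:3]@np.atleast_2d(P).T).T+E[:3,3]
    x=q[:,:2]/q[:,2:]; r=(x**2).sum(1,keepdims=True); x=x*(1+c['k1']*r)
    return x*[c['fx'],c['fy']]+[c['cx'],c['cy']]
def save(im,n,s=1): 
    cv2.imwrite('pics/'+n,cv2.resize(im[:,:,::-1],None,fx=s,fy=s,interpolation=cv2.INTER_CUBIC))
E
python3 - <<'E'
from h import *
o=env.get_obs(); print(o['tool_pos'],o['tool_rot'],o['force'],env.grip_point_offset,o['time_s'])
ims={}
for n in['scene','side']:
    im=env.read_camera(n); c=env.get_calibration(n); print(n,np.round(c['extrinsics'],3).tolist())
    ims[n]=im
    for q in['hook','stand','fixture','tray','plug','sleeve','thumb_nut']:
        for r in env.regions_of(n,q):
            m=r['region']; ys,xs=np.nonzero(m)
            print(n,q,round(r['confidence'],2),np.round(r['rect']).astype(int).tolist(), (int(xs.mean()),int(ys.mean())) if len(xs) else None, np.round(atz(c,(xs.mean(),ys.mean()),.05),3)[:2] if len(xs) else '')
for n in ims: save(ims[n],n+'0.png',1.5)
E
```

```text
[ 0.27411831 -0.58876762  0.22146839] [-1.79891680e+02  5.99641356e-03  2.49745050e+01] [-0.30454153 -0.74235991 -0.29552424] 0.0187 0.0
scene [[-0.567, 0.676, -0.471, 0.953], [0.824, 0.473, -0.312, 0.285], [0.012, -0.565, -0.825, 0.879], [0.0, 0.0, 0.0, 1.0]]
scene hook 0.54 [134, 174, 154, 206] (144, 185) [ 0.642 -0.314]
scene hook 0.49 [170, 146, 182, 164] (175, 155) [ 0.508 -0.317]
scene hook 0.48 [174, 120, 181, 133] (176, 127) [ 0.416 -0.394]
scene hook 0.46 [324, 192, 329, 216] (326, 205) [0.402 0.146]
scene stand 0.91 [165, 158, 197, 197] (178, 179) [ 0.569 -0.247]
scene stand 0.71 [170, 147, 184, 165] (175, 156) [ 0.51  -0.314]
scene fixture 0.69 [224, 192, 288, 259] (254, 225) [0.569 0.019]
scene tray 0.79 [395, 220, 451, 284] (425, 250) [0.379 0.418]
scene tray 0.64 [315, 249, 373, 322] (343, 279) [0.568 0.282]
scene tray 0.22 [328, 286, 342, 297] (335, 293) [0.609 0.28 ]
scene sleeve 0.46 [276, 149, 338, 174] (309, 161) [0.293 0.028]
scene thumb_nut 0.65 [113, 147, 139, 175] (125, 156) [ 0.596 -0.438]
side [[0.986, -0.104, 0.13, 0.302], [-0.166, -0.664, 0.729, -1.064], [0.01, -0.741, -0.672, 1.052], [0.0, 0.0, 0.0, 1.0]]
side hook 0.59 [283, 231, 291, 248] (287, 237) [ 0.57  -0.203]
side hook 0.51 [318, 234, 328, 251] (323, 241) [ 0.683 -0.237]
side hook 0.48 [258, 260, 265, 277] (261, 267) [ 0.466 -0.308]
side stand 0.77 [270, 234, 305, 277] (287, 257) [ 0.553 -0.283]
side stand 0.62 [302, 293, 328, 322] (313, 305) [ 0.586 -0.465]
side fixture 0.65 [246, 176, 293, 226] (269, 199) [ 0.551 -0.013]
side tray 0.82 [236, 145, 278, 177] (254, 160) [0.536 0.222]
side tray 0.66 [188, 134, 223, 160] (205, 145) [0.347 0.356]
```

View pics/scene0.png

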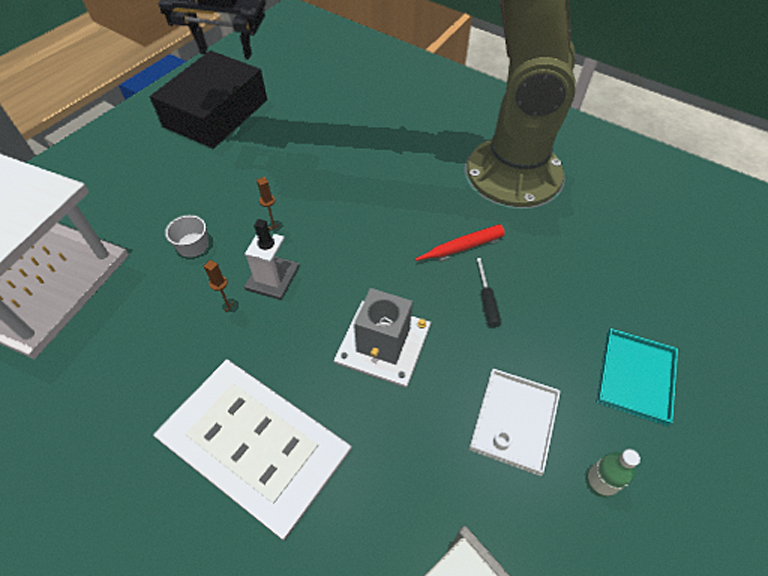

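View pics/side0.png

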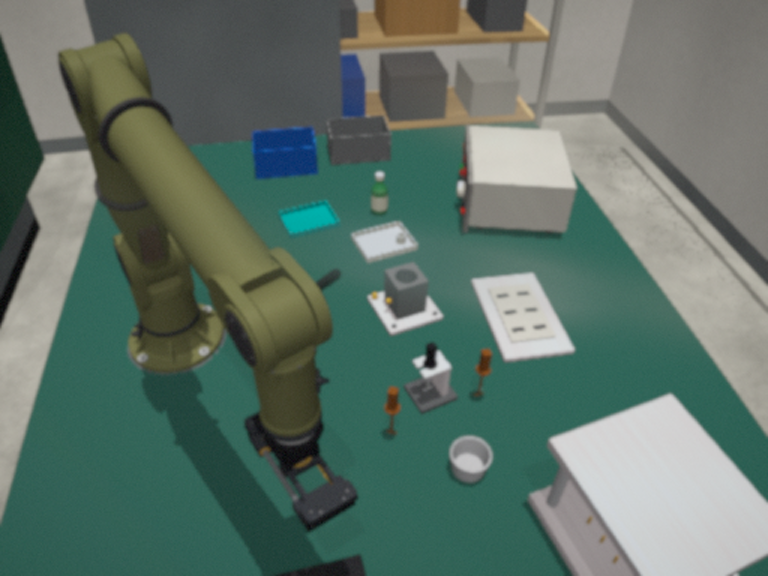

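Scene picture (1.5x pixels): three hook shapes: black at (264,235) in the stand, browns at (266,190) and (215,275). The black one in the stand is meant. Two tray shapes: white at (515,420) with the sleeve in it and teal at (640,375). The white one is meant. The fixture is at (383,335) and the side view agrees.

```bash
python3 - <<'E'
from h import *
cs=env.get_calibration('scene'); cd=env.get_calibration('side')
def tri(a,b):
    A=[];B=[]
    for c,uv in((cs,a),(cd,b)):
        o,d=ray(c,uv); d=d/np.linalg.norm(d); P=np.eye(3)-np.outer(d,d); A.append(P);B.append(P@o)
    return np.linalg.solve(sum(A),sum(B))
s=1/1.5
print('hook',tri(np.array((264,235))*s,np.array((431,356))*s), atz(cs,np.array((264,235))*s,.13))
print('well',tri(np.array((384,312))*s,np.array((405,274))*s), atz(cs,np.array((384,312))*s,.11))
print('tray',[np.round(atz(cs,np.array(p)*s,.018),3)[:2].tolist() for p in((493,370),(560,389),(544,473),(471,451))])
print('fixbase',[np.round(atz(cs,np.array(p)*s,.012),3)[:2].tolist() for p in((335,358),(405,383),(431,323))])
print('towertop',[np.round(atz(cs,np.array(p)*s,.11),3)[:2].tolist() for p in((371,289),(412,297),(398,337),(357,326))])
print('standtop',[np.round(atz(cs,np.array(p)*s,.1),3)[:2].tolist() for p in((246,256),(275,262),(285,238))])
print('sleeve',atz(cs,np.array((502,440))*s,.02))
w=env.get_calibration('wrist'); o=env.get_obs()
from scipy.spatial.transform import Rotation as R
T=np.eye(4);T[:3,:3]=R.from_euler('xyz',o['tool_rot'],degrees=True).as_matrix();T[:3,3]=o['tool_pos']
print(np.round(np.linalg.inv(T)@np.array(w['extrinsics']),3),w['fx'],w['fy'],w['k1'])
im=env.read_camera('scene')
a=im[105:215,90:215];b=im[185:265,215:295]; f=lambda x:cv2.resize(x,(390,390),interpolation=cv2.INTER_CUBIC)
save(np.hstack([f(a),f(b)]),'crop1.png')
E
```

```text
hook [ 0.54997609 -0.2612007   0.12260301] [ 0.55146881 -0.25499477  0.13      ]
well [0.55282393 0.01132219 0.11003705] [0.55201073 0.01158455 0.11      ]
tray [[0.493, 0.207], [0.459, 0.32], [0.606, 0.358], [0.642, 0.246]]
fixbase [[0.632, -0.04], [0.601, 0.091], [0.47, 0.064]]
towertop [[0.526, -0.034], [0.499, 0.034], [0.579, 0.058], [0.6, -0.01]]
standtop [[0.592, -0.27], [0.572, -0.217], [0.518, -0.239]]
sleeve [0.59767971 0.27908014 0.02      ]
[[ 0.    -0.957 -0.289  0.081]
 [ 1.     0.    -0.    -0.   ]
 [ 0.001 -0.289  0.957 -0.161]
 [ 0.     0.     0.     1.   ]] 303.95308835054647 303.95308835054647 -0.04864134421447557
```

View pics/crop1.png

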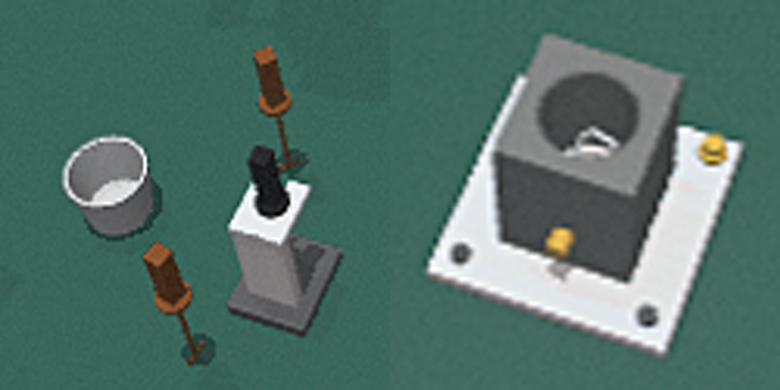

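The crop confirms the black hook sits in the white-topped stand and the bail shows white in the well. I'll move for a closer look.

>>> {"op": "send_rows", "data": {"plan": [[87,10,-5,-45,0,0,0],[87,34,-17,-45,0,0,0],[87,38,-19,-20,0,0,0],[87,38,-19,0,0,0,0],[87,38,-19,0,0,0,0],[87,38,-19,0,0,0,0],[87,38,-19,0,0,0,0],[87,38,-19,0,0,0,0],[87,38,-19,0,0,0,0],[87,33,-20,0,0,0,0],[87,0,0,0,0,0,0],[87,0,0,0,0,0,0]]}}

```text
time_s: 2.05
tool_pos: [0.5084, -0.2893, 0.3259]
tool_rot: [180.0, 0.0, 25.1]
force: [0.3, 0.3, -0.7]
grip_width: 0.0867
```

```bash
cat >> h.py <<'E'
def look(n,zs=()):
    o=env.get_obs(); c=env.get_calibration('wrist'); im=env.read_camera('wrist'); save(im,n,1.5)
    import pickle; pickle.dump(c,open('pics/'+n+'.pkl','wb'))
    print('t',round(o['time_s'],2),'tcp',np.round(o['tool_pos'],4),np.round(o['tool_rot'],2),'F',np.round(o['force'],2),'w',o['grip_width'])
    return c,im
E
python3 -c "
from h import *
c,im=look('w1.png')
print(proj(c,[[.55,-.26,.157],[.55,-.26,.1]]))"
```

```text
t 2.05 tcp [ 0.5084 -0.2893  0.3259] [1.7998e+02 2.0000e-02 2.5120e+01] F [ 0.35  0.27 -0.67] w 0.08674324550436775
[[248.45284102 127.40058205]
 [249.63525079 123.13477842]]
```

View pics/w1.png

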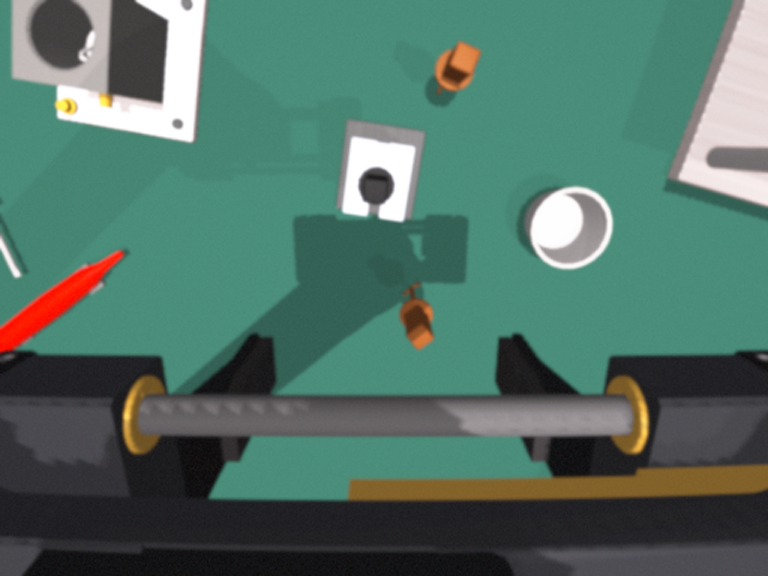

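Wrist picture 1 (1.5x): black hook at (376,187) on the white fork plate (corners about (352,137),(417,140),(408,222),(337,212)), slot opening down, which is tool -x. A brown hook stands at (417,320). The bail is seen at (88,45) in the well.

```bash
python3 - <<'E'
from h import *
import pickle; c=pickle.load(open('pics/w1.png.pkl','rb')); im=cv2.imread('pics/w1.png')[:,:,::-1]
sub=im[100:260,300:460].astype(int)
m=((sub.min(2)>190)).astype(np.uint8); n,l,st,ct=cv2.connectedComponentsWithStats(m); k=1+np.argmax(st[1:,4])
pts=np.argwhere(l==k)[:,::-1]+[300,100]
r=cv2.minAreaRect(pts.astype(np.float32)); B=cv2.boxPoints(r)
W=np.array([atz(c,(p+.5)/1.5-.5,.1)[:2] for p in B]); print(B.round(1).tolist(),W.round(4).tolist())
for i in range(4):
    d=W[(i+1)%4]-W[i]; print(np.linalg.norm(d).round(4),np.degrees(np.arctan2(d[1],d[0])).round(1))
dk=((sub.max(2)<70)).astype(np.uint8); n,l,st,ct=cv2.connectedComponentsWithStats(dk); 
for k in range(1,n):
    if st[k,4]>300: print(st[k],ct[k]+[300,100])
q=(np.array([376,187])+.5)/1.5-.5
print('flange',atz(c,q,.105),'handle',atz(c,q,.13), 'well',atz(c,np.array([62,33])/1.5,.11),'bail',atz(c,np.array([88,45])/1.5,.065))
b=im[0:160,0:220]; save(cv2.resize(np.hstack([b,im[100:260,290:510]]),None,fx=1.8,fy=1.8,interpolation=cv2.INTER_CUBIC),'crop2.png')
E
```

```text
[[339.5, 211.89999389648438], [351.0, 135.5], [415.8999938964844, 145.1999969482422], [404.3999938964844, 221.60000610351562]] [[0.517, -0.2424], [0.5778, -0.226], [0.5933, -0.277], [0.5328, -0.2958]]
0.063 15.1
0.0534 -73.1
0.0633 -162.7
0.0558 106.6
[ 62  73  28  30 331] [376.36858006 183.08459215]
flange [ 0.54934991 -0.26160085  0.105     ] handle [ 0.55144662 -0.26116784  0.13      ] well [0.55517886 0.00721682 0.11      ] bail [0.55193167 0.01417192 0.065     ]
```

View pics/crop2.png

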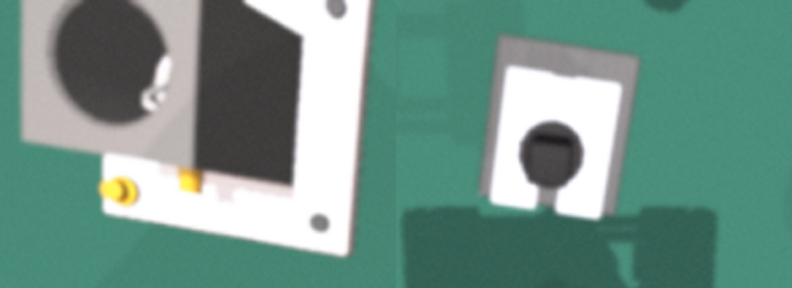

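>>> {"op": "send_rows", "data": {"plan": [[60,0,0,0,0,0,0.15],[60,24,-8,20,0,0,0],[60,23.5,-7,44,0,0,0],[60,0,0,45,0,0,0],[60,0,0,45,0,0,0],[60,0,0,30,0,0,0],[60,0,0,20,0,0,0],[60,0,0,0,0,0,0]], "grip_force": 45}}

```text
time_s: 2.9
tool_pos: [0.5456, -0.2638, 0.1183]
tool_rot: [-179.8, 0.3, 16.2]
force: [0.3, 0.3, -0.4]
grip_width: 0.06
```

```bash
python3 - <<'E'
from h import *
c,im=look('w2.png')
print(proj(c,[[.5495,-.2616,.157],[.5495,-.2616,.105]]))
o=env.get_obs();x=o['tool_pos'];print(proj(c,[x,[x[0],x[1],.157]]))
E
```

```text
t 2.9 tcp [ 0.5456 -0.2638  0.1183] [-179.77    0.33   16.2 ] F [ 0.28  0.29 -0.37] w 0.060019134046517486
[[254.37418995 271.01377714]
 [255.35257307 225.16609476]]
[[258.23604217 240.88095424]
 [258.26026282 276.40057432]]
```

View pics/w2.png

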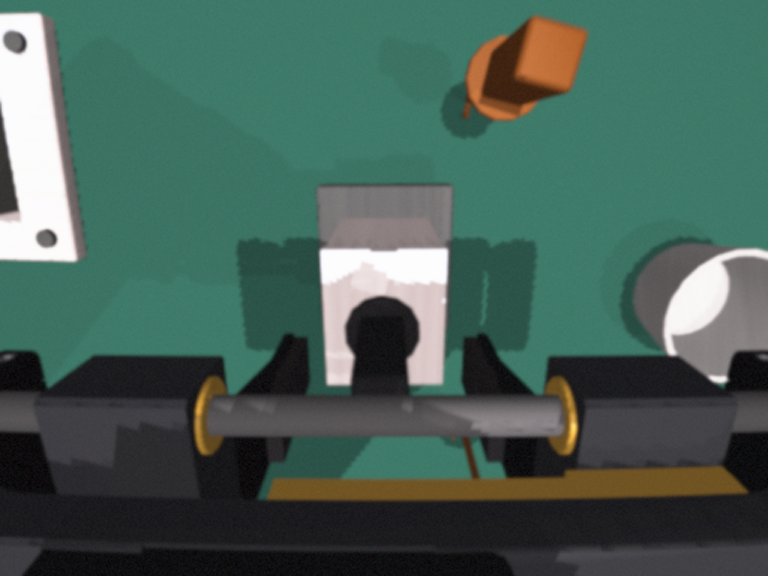

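Wrist picture 2: handle at (382,330–390) midway between the fingers, stand edges level in the image, so yaw matches. Closing; meanwhile checking the brown hook's place behind.

>>> {"op": "send_rows", "data": {"plan": [[60,3,-0.5,-3,0,0,0],[10,0,0,0,0,0,0],[10,0,0,0,0,0,0],[10,0,0,0,0,0,0],[10,0,0,0,0,0,0],[10,0,0,0,0,0,0],[10,0,0,0,0,0,0],[10,0,0,0,0,0,0]], "grip_force": 45}}

```text
time_s: 3.75
tool_pos: [0.5518, -0.2612, 0.125]
tool_rot: [-180.0, 0.0, 16.4]
force: [0.3, -1.0, 0.7]
grip_width: 0.0175
```

```bash
python3 - <<'E'
from h import *
o=env.get_obs(); print(o['tool_pos'],o['tool_rot'],o['force'],o['grip_width'])
cs=env.get_calibration('scene')
for uv,z in(((264,183),.13),((267,202),.08),((274,228),.005)): print(atz(cs,np.array(uv)/1.5,z))
import pickle; c=pickle.load(open('pics/w1.png.pkl','rb'))
print(atz(c,np.array((423,340))/1.5,.137),atz(c,np.array((410,290))/1.5,.002))
E
```

```text
[ 0.55176523 -0.26123918  0.12501896] [-1.79996477e+02  6.95206563e-03  1.63802933e+01] [ 0.28222115 -0.98669331  0.71876061] 0.017540874739124582
[ 0.45168259 -0.34450163  0.13      ]
[ 0.45542203 -0.34505646  0.08      ]
[ 0.45742847 -0.34085235  0.005     ]
[ 0.45476869 -0.34944509  0.137     ] [ 0.45405988 -0.34558238  0.002     ]
```

>>> {"op": "send_rows", "data": {"plan": [[10,0,0,-5,0,0,0],[10,0,0,-5,0,0,0],[10,-14,0,0,0,0,0],[10,-14,0,0,0,0,0],[10,-15,0,0,0,0,0],[10,0,0,-35,0,0,0],[10,0,0,-45,0,0,0],[10,8,-40,-45,0,0,0],[10,10,-45,-10,0,0,0],[10,10,-45,0,0,0,0],[10,10,-45,0,0,0,0],[10,10,-45,0,0,0,0]]}}

```text
time_s: 4.95
tool_pos: [0.4937, -0.0553, 0.2621]
tool_rot: [179.9, 0.0, 16.3]
force: [0.5, -0.1, -1.2]
grip_width: 0.0175
```

>>> {"op": "send_rows", "data": {"plan": [[10,0,-37,0,0,0,0],[10,0,0,0,0,0,0],[10,0,0,0,0,0,0]]}}

```text
time_s: 5.25
tool_pos: [0.4839, -0.021, 0.2621]
tool_rot: [179.9, 0.0, 16.4]
force: [0.8, -0.8, -0.5]
grip_width: 0.018
```

```bash
python3 - <<'E'
from h import *
c,im=look('w3.png')
E
```

```text
t 5.25 tcp [ 0.4839 -0.021   0.2621] [1.7989e+02 2.0000e-02 1.6420e+01] F [ 0.76 -0.83 -0.48] w 0.017954585780159505
```

View pics/w3.png

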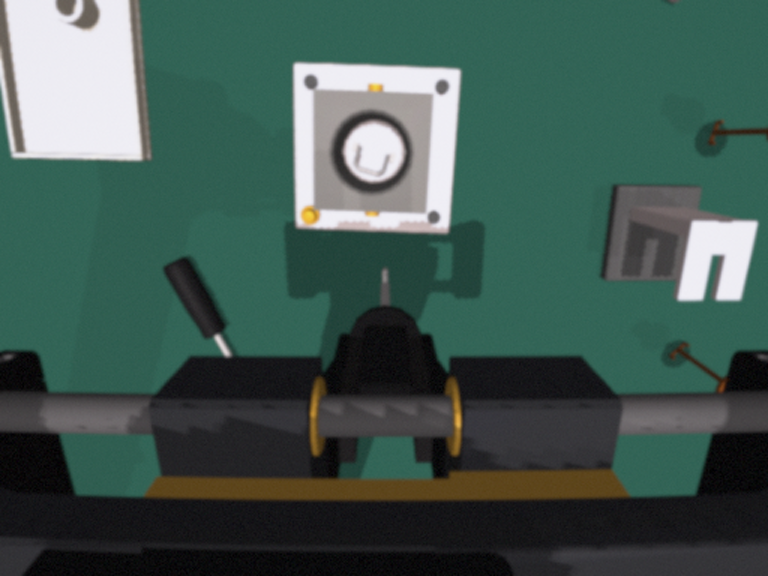

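Wrist picture 3: well centre about (371,151). The bail shows as a U, its top wire at (362–385,172), so flopped to image-down (tool -x). Hook shank is at (385,290). Enlarging the well.

```bash
python3 - <<'E'
from h import *
im=cv2.imread('pics/w3.png'); cv2.imwrite('pics/crop3.png',cv2.resize(im[50:245,280:475],None,fx=3,fy=3,interpolation=cv2.INTER_CUBIC))
E
```

```text
(no output)
```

View pics/crop3.png

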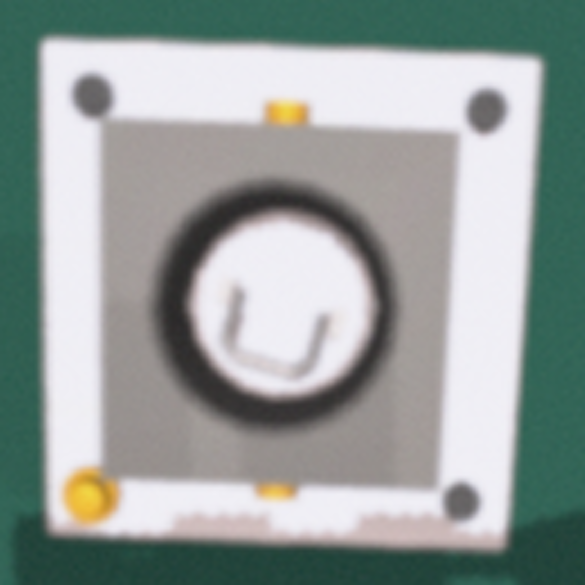

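Crop 3: U-shaped bail with hinge ends about (235,287) and (330,318), top wire (238,355)–(300,375). It is rotated about 17° against the tool and flopped to image-down/left.

```bash
python3 - <<'E'
from h import *
import pickle; c=pickle.load(open('pics/w3.png.pkl','rb'))
P=lambda u,v,z: atz(c,((np.array([u,v])+.5)/3-.5+[280,50]+.5)/1.5-.5,z)
print('well',P(277,305,.11),'plugtop',P(284,304,.040))
print('tower',[P(*p,.11).round(4)[:2].tolist() for p in((102,120),(460,132),(437,490),(104,478))])
h=[P(235,288,.044),P(330,318,.044)]; t=[P(238,355,.0655),P(300,375,.0655)]
for n,(a,b) in(('hinge',h),('top',t)):
    d=b-a; print(n,(a+b)/2,np.linalg.norm(d),np.degrees(np.arctan2(d[1],d[0])))
d=(t[0]+t[1])/2-(h[0]+h[1])/2; print(d, np.linalg.norm(d[:2]),np.degrees(np.arctan2(d[1],d[0])))
d=(t[0]+t[1])/2-P(284,304,.040);print(d, np.linalg.norm(d[:2]),np.degrees(np.arctan2(d[1],d[0])))
# hook shank visible end
q=np.array([385,270])/1.5
o=env.get_obs(); x=o['tool_pos']; print('TCP foot pred',proj(c,[x-[0,0,.105],x-[.0023*.96,.0023*.28,.105]])*1.5)
im=env.read_camera('wrist'); g=im[160:240,225:290]; save(g,'crop4.png',8)
E
```

```text
well [0.55603355 0.00949251 0.11      ] plugtop [0.55568203 0.0093636  0.04      ]
tower [[0.5824, 0.056], [0.6017, -0.0182], [0.5271, -0.0369], [0.5082, 0.0369]]
hinge [0.55588022 0.0097122  0.044     ] 0.026517871432465062 -90.62810042597769
top [0.54050168 0.00838259 0.0655    ] 0.016550023072457478 -91.16623011552498
[-0.01537855 -0.00132961  0.0215    ] 0.015435917696158605 -175.05855369531176
[-0.01518036 -0.000981    0.0255    ] 0.015212022294058599 -176.30249904420637
TCP foot pred [[387.0710007  284.15258598]
 [387.05483479 287.74684296]]
```

View pics/crop4.png

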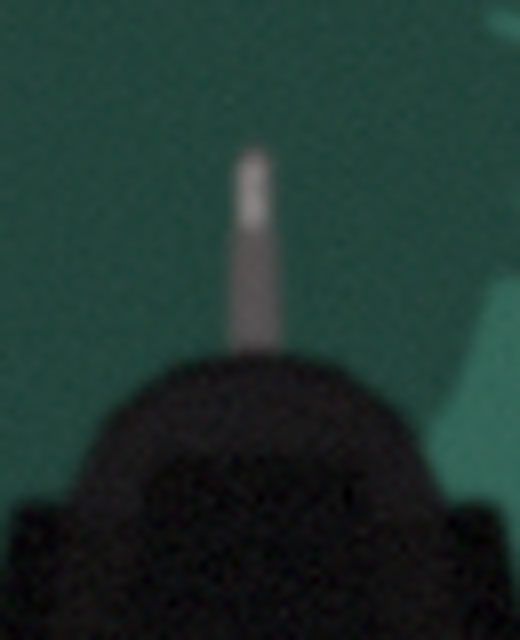

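Plug hinge lies along world y, bail flopped to world -x, well axis (0.556, 0.0095). Turning the hook to yaw ~1° and placing the foot 9 mm to the free (+x) side.

>>> {"op": "send_rows", "data": {"plan": [[10,0,0,0,0,0,0.135],[10,0,0,0,0,0,0.135],[10,28,-10,0,0,0,0],[10,28,-10,0,0,0,0],[10,27.5,-8.5,0,0,0,0],[10,0,0,18,0,0,0],[10,0,0,18,0,0,0],[10,0,0,0,0,0,0],[10,0,0,0,0,0,0]]}}

```text
time_s: 6.25
tool_pos: [0.5677, 0.0077, 0.2258]
tool_rot: [180.0, 0.1, 0.8]
force: [0.0, -0.1, 0.4]
grip_width: 0.0175
```

```bash
python3 - <<'E'
from h import *
c,im=look('w4.png')
x=env.get_obs()['tool_pos']
f=x+np.array([-.002,.0008,-.105])
print('foot',f,'lip px',proj(c,[f+[.0112,0,.0066],f])*1.5,'wellrim',proj(c,[[.556+.026*np.cos(a),.0095+.026*np.sin(a),.11] for a in(0,1.571,3.142,4.712)])*1.5)
d=cv2.imread('pics/w4.png')[190:390,280:500]; 
s=env.read_camera('scene')[:,:,::-1]; 
a=cv2.resize(d,(440,400),interpolation=cv2.INTER_CUBIC); b=cv2.resize(s[150:250,210:300],(360,400),interpolation=cv2.INTER_CUBIC)
cv2.imwrite('pics/crop5.png',np.hstack([a,b]))
E
```

```text
t 6.25 tcp [0.5677 0.0077 0.2258] [1.7999e+02 6.0000e-02 7.7000e-01] F [ 0.03 -0.07  0.38] w 0.017481314536344567
foot [0.56615878 0.00886488 0.12166485] lip px [[383.98658655 271.73998259]
 [383.77828184 286.58970596]] wellrim [[383.14822013 256.80850733]
 [342.0751647  295.79922561]
 [382.17991562 333.83671937]
 [423.19070866 296.87508212]]
```

View pics/crop5.png

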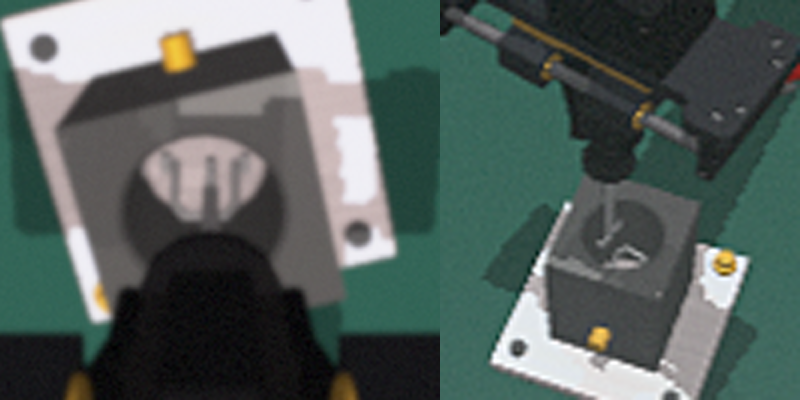

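Crop 5: lip at (210,155) centred over the well opening, between bail legs (172 and 240), and the scene view shows it over the free half. Descending, with a small shift in.

>>> {"op": "send_rows", "data": {"plan": [[10,-3,-0.7,6,0,0,0],[10,0,0,12,0,0,0],[10,0,0,12,0,0,0],[10,0,0,12,0,0,0],[10,0,0,6,0,0,0],[10,0,0,0,0,0,0]]}}

```text
time_s: 6.95
tool_pos: [0.5639, 0.0099, 0.1765]
tool_rot: [-180.0, 0.2, 0.9]
force: [0.3, 0.2, -0.6]
grip_width: 0.0172
```

>>> {"op": "send_rows", "data": {"plan": [[10,0,0,5,0,0,0],[10,0,0,5,0,0,0],[10,0,0,5,0,0,0],[10,0,0,5,0,0,0],[10,0,0,1,0,0,0],[10,0,0,0,0,0,0]]}}

```text
time_s: 7.55
tool_pos: [0.5646, 0.0099, 0.1569]
tool_rot: [180.0, 0.0, 0.9]
force: [0.9, 0.3, -1.3]
grip_width: 0.0178
```

>>> {"op": "send_rows", "data": {"plan": [[10,-4,0,0,0,0,0],[10,-4,0,0,0,0,0],[10,-4,0,0,0,0,0],[10,-1,0,0,0,0,0],[10,0,0,0,0,0,0]]}}

```text
time_s: 8.05
tool_pos: [0.5517, 0.0096, 0.1573]
tool_rot: [180.0, -0.0, 0.9]
force: [0.1, 0.1, -0.7]
grip_width: 0.0177
```

>>> {"op": "send_rows", "data": {"plan": [[10,-1,0,0,0,0,0],[10,-1,0,0,0,0,0],[10,0,0,0,0,0,0]]}}

```text
time_s: 8.35
tool_pos: [0.5497, 0.0097, 0.1571]
tool_rot: [180.0, 0.0, 0.9]
force: [0.2, -0.2, -0.5]
grip_width: 0.0178
```

>>> {"op": "send_rows", "data": {"plan": [[10,-1,0,0,0,0,0],[10,0,0,0,0,0,0],[10,0,0,0,0,0,0]]}}

```text
time_s: 8.65
tool_pos: [0.5488, 0.0097, 0.1571]
tool_rot: [180.0, -0.0, 0.9]
force: [0.3, -0.0, 0.4]
grip_width: 0.0177
```

>>> {"op": "send_rows", "data": {"plan": [[10,-1,0,0,0,0,0],[10,0,0,0,0,0,0],[10,0,0,0,0,0,0]]}}

```text
time_s: 8.95
tool_pos: [0.5478, 0.0097, 0.1571]
tool_rot: [180.0, -0.0, 0.9]
force: [1.1, -0.1, -2.6]
grip_width: 0.0177
```

>>> {"op": "send_rows", "data": {"plan": [[10,-1,0,0,0,0,0],[10,0,0,0,0,0,0],[10,0,0,0,0,0,0]]}}

```text
time_s: 9.25
tool_pos: [0.5468, 0.0096, 0.1571]
tool_rot: [180.0, -0.0, 0.9]
force: [-0.2, -0.2, 0.5]
grip_width: 0.0179
```

>>> {"op": "send_rows", "data": {"plan": [[10,-1,0,0,0,0,0],[10,0,0,0,0,0,0],[10,0,0,0,0,0,0]]}}

```text
time_s: 9.55
tool_pos: [0.5458, 0.0096, 0.1571]
tool_rot: [180.0, 0.0, 0.9]
force: [0.9, 0.3, -1.4]
grip_width: 0.0177
```

>>> {"op": "send_rows", "data": {"plan": [[10,-1,0,0,0,0,0],[10,0,0,0,0,0,0],[10,0,0,0,0,0,0]]}}

```text
time_s: 9.85
tool_pos: [0.5448, 0.0096, 0.1571]
tool_rot: [180.0, -0.0, 0.9]
force: [-0.2, -0.5, 0.1]
grip_width: 0.0176
```

>>> {"op": "send_rows", "data": {"plan": [[10,-0.7,0,0,0,0,0],[10,0,0,0,0,0,0],[10,0,0,0,0,0,0]]}}

```text
time_s: 10.15
tool_pos: [0.5443, 0.0096, 0.1572]
tool_rot: [180.0, -0.0, 0.9]
force: [1.3, 0.8, -1.1]
grip_width: 0.0179
```

>>> {"op": "send_rows", "data": {"plan": [[10,-1,0,0,0,0,0],[10,0,0,0,0,0,0],[10,0,0,0,0,0,0]]}}

```text
time_s: 10.45
tool_pos: [0.5436, 0.0096, 0.1572]
tool_rot: [180.0, -0.1, 0.9]
force: [2.8, -0.5, -1.9]
grip_width: 0.0176
```

```bash
python3 - <<'E'
from h import *
c,im=look('w5.png')
for i in range(4): 
    s=env.read_camera('scene'); o=env.get_obs(); print(np.round(o['force'],2),np.round(o['wrist_torque'],3),o['tool_pos'][0])
d=env.read_camera('side')
a=cv2.imread('pics/w5.png')[170:330,300:460]
f=lambda x:cv2.resize(x,(390,390),interpolation=cv2.INTER_CUBIC)
cv2.imwrite('pics/crop6.png',np.hstack([f(a),f(s[180:240,230:290,::-1])]))
E
```

```text
t 10.45 tcp [0.5436 0.0096 0.1572] [ 1.8e+02 -6.0e-02  9.1e-01] F [ 2.8  -0.52 -1.95] w 0.01760743727372546
[ 3.11 -0.01 -1.58] [ 0.037 -0.874 -0.015] 0.5434950612675279
[ 3.88  0.01 -1.97] [ 0.006 -0.836 -0.029] 0.5434697954970512
[ 2.54  0.08 -1.43] [ 0.045 -0.867  0.006] 0.5434490671157396
[ 2.54 -0.8  -1.39] [ 0.028 -0.859 -0.021] 0.5434334121091648
```

View pics/crop6.png

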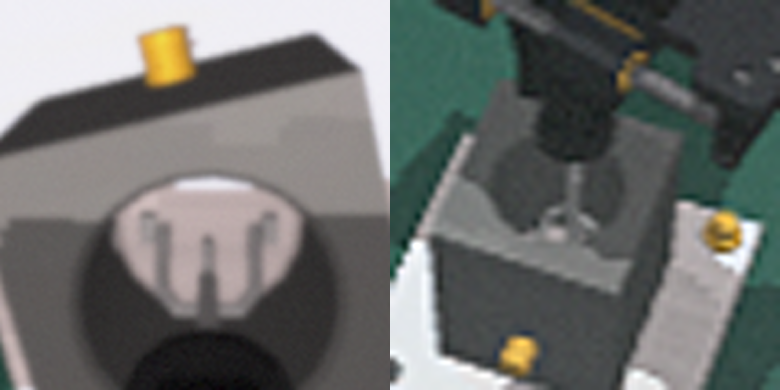

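Crop 6: the wire meets the shank at (207,310) between the bail legs, with +3 N felt on contact. Lift the arm into the wire and follow the bail upright.

>>> {"op": "send_rows", "data": {"plan": [[10,1.2,0,-2,0,0,0],[10,0,0,-4,0,0,0],[10,0,0,-3,0,0,0],[10,2,0,-1,0,0,0],[10,3,0,-1,0,0,0],[10,3,0,-1,0,0,0],[10,3,0,-0.5,0,0,0],[10,3,0,-0.5,0,0,0],[10,1.3,0,0,0,0,0],[10,0,0,0,0,0,0]]}}

```text
time_s: 11.75
tool_pos: [0.5597, 0.0099, 0.17]
tool_rot: [-180.0, 0.0, 0.9]
force: [-0.0, 0.7, -1.1]
grip_width: 0.0173
```

>>> {"op": "send_rows", "data": {"plan": [[10,0,0,-1,0,0,0],[10,0,0,-1,0,0,0],[10,0,0,0,0,0,0]]}}

```text
time_s: 12.05
tool_pos: [0.5594, 0.0098, 0.172]
tool_rot: [180.0, 0.0, 0.9]
force: [0.1, 0.1, -2.6]
grip_width: 0.0176
```

>>> {"op": "send_rows", "data": {"plan": [[10,0,0,-1,0,0,0],[10,0,0,0,0,0,0]]}}

```text
time_s: 12.25
tool_pos: [0.5591, 0.0098, 0.1724]
tool_rot: [-180.0, 0.1, 0.9]
force: [0.3, -0.2, -5.9]
grip_width: 0.0178
```

>>> {"op": "send_rows", "data": {"plan": [[10,0,0,-1,0,0,0],[10,0,0,-1,0,0,0],[10,0,0,0,0,0,0]]}}

```text
time_s: 12.55
tool_pos: [0.559, 0.0097, 0.1744]
tool_rot: [180.0, 0.1, 0.9]
force: [0.4, -0.4, -9.4]
grip_width: 0.0176
```

>>> {"op": "send_rows", "data": {"plan": [[10,0,0,-1,0,0,0],[10,0,0,-1,0,0,0],[10,0,0,0,0,0,0]]}}

```text
time_s: 12.85
tool_pos: [0.5596, 0.0099, 0.1773]
tool_rot: [180.0, -0.0, 0.9]
force: [0.4, 1.3, -8.4]
grip_width: 0.0177
```

>>> {"op": "send_rows", "data": {"plan": [[10,0,0,-1,0,0,0],[10,0,0,-1,0,0,0],[10,0,0,-1,0,0,0],[10,0,0,-1,0,0,0],[10,0,0,0,0,0,0]]}}

```text
time_s: 13.35
tool_pos: [0.5598, 0.0099, 0.1815]
tool_rot: [180.0, -0.0, 0.9]
force: [-0.6, -0.1, -8.1]
grip_width: 0.0173
```

>>> {"op": "send_rows", "data": {"plan": [[10,0,0,-1,0,0,0],[10,0,0,-1,0,0,0],[10,0,0,-1,0,0,0],[10,0,0,-1,0,0,0],[10,0,0,0,0,0,0]]}}

```text
time_s: 13.85
tool_pos: [0.5598, 0.0099, 0.1855]
tool_rot: [180.0, -0.0, 0.9]
force: [0.4, 0.6, -9.3]
grip_width: 0.0179
```

>>> {"op": "send_rows", "data": {"plan": [[10,0,0,-1,0,0,0],[10,0,0,-1,0,0,0],[10,0,0,-1,0,0,0],[10,0,0,-1,0,0,0],[10,0,0,0,0,0,0]]}}

```text
time_s: 14.35
tool_pos: [0.5598, 0.0099, 0.1895]
tool_rot: [180.0, -0.0, 0.9]
force: [0.6, -0.4, -8.4]
grip_width: 0.0174
```

>>> {"op": "send_rows", "data": {"plan": [[10,0,0,-1,0,0,0],[10,0,0,-1,0,0,0],[10,0,0,-1,0,0,0],[10,0,0,-1,0,0,0],[10,0,0,-1,0,0,0],[10,0,0,-1,0,0,0],[10,0,0,0,0,0,0]]}}

```text
time_s: 15.05
tool_pos: [0.5598, 0.0098, 0.1955]
tool_rot: [180.0, -0.0, 0.9]
force: [0.2, 0.5, -2.8]
grip_width: 0.0173
```

>>> {"op": "send_rows", "data": {"plan": [[10,0,0,-2,0,0,0],[10,0,0,-2,0,0,0],[10,0,0,-2,0,0,0],[10,0,0,-2,0,0,0],[10,0,0,0,0,0,0]]}}

```text
time_s: 15.55
tool_pos: [0.5598, 0.0099, 0.2035]
tool_rot: [180.0, -0.0, 0.9]
force: [-0.2, 0.5, -3.3]
grip_width: 0.018
```

>>> {"op": "send_rows", "data": {"plan": [[10,0,0,-3,0,0,0],[10,0,0,-3,0,0,0],[10,0,0,-4,0,0,0],[10,0,0,-4,0,0,0],[10,0,0,-4,0,0,0],[10,0,0,-4,0,0,0],[10,0,0,-4,0,0,0],[10,0,0,-4,0,0,0],[10,0,0,-4,0,0,0],[10,0,0,-4,0,0,0],[10,0,0,-4,0,0,0]]}}

```text
time_s: 16.65
tool_pos: [0.5596, 0.0099, 0.2454]
tool_rot: [180.0, 0.0, 0.9]
force: [-0.8, -0.3, -3.5]
grip_width: 0.0175
```

>>> {"op": "send_rows", "data": {"plan": [[10,0,0,-4,0,0,0],[10,0,0,-5,0,0,0],[10,0,0,-5,0,0,0],[10,0,0,-6,0,0,0],[10,0,0,-6,0,0,0],[10,0,0,-6,0,0,0],[10,0,0,-6,0,0,0],[10,0,0,-6,0,0,0],[10,0,0,-6,0,0,0],[10,0,0,-4,0,0,0],[10,0,0,-2,0,0,0],[10,0,0,0,0,0,0]]}}

```text
time_s: 17.85
tool_pos: [0.5597, 0.0099, 0.3014]
tool_rot: [180.0, -0.0, 0.9]
force: [-0.2, 0.5, -3.2]
grip_width: 0.0177
```

```bash
python3 - <<'E'
from h import *
c,im=look('w6.png')
print('tray corners w/ wrist', env.get_obs()['wrist_torque'])
s=env.read_camera('scene'); cs=env.get_calibration('scene')
for q in('plug','hook','tray','sleeve'):
    for r in env.regions_of('scene',q)[:3]: print(q,r['confidence'],r['rect'])
# tray white inner contour in wrist image
h=cv2.cvtColor(im,cv2.COLOR_RGB2HSV); m=((h[...,1]<40)&(h[...,2]>170)).astype(np.uint8)
n,l,st,ct=cv2.connectedComponentsWithStats(m); print([ (st[k].tolist()) for k in range(1,n) if st[k,4]>300])
x=env.get_obs()['tool_pos']; print(proj(cs,[x-[0,0,.105],x-[0,0,.16]]))
# tray geometry from scene
h=cv2.cvtColor(s,cv2.COLOR_RGB2HSV); m=((h[...,1]<50)&(h[...,2]>150)).astype(np.uint8)
m[:, :310]=0;m[:240]=0;m[330:]=0;m[:,380:]=0
n,l,st,ct=cv2.connectedComponentsWithStats(m);k=1+np.argmax(st[1:,4]);print(st[k],ct[k])
pts=np.argwhere(l==k)[:,::-1]
W=np.array([atz(cs,p,.018)[:2] for p in pts],np.float32); r=cv2.minAreaRect(W*1000); print(r)
E
```

```text
t 17.85 tcp [0.5597 0.0099 0.3014] [ 1.7999e+02 -2.0000e-02  9.1000e-01] F [-0.21  0.45 -3.15] w 0.017728687951356566
tray corners w/ wrist [0.06933011 0.00388949 0.04807785]
plug 0.92 [246.5, 186.0, 263.0, 207.7]
hook 0.69 [171.1, 120.4, 182.6, 135.6]
hook 0.55 [135.6, 171.4, 155.2, 205.4]
hook 0.51 [247.7, 151.8, 261.6, 188.5]
tray 0.89 [313.6, 246.7, 373.6, 318.3]
tray 0.82 [398.3, 220.8, 452.2, 283.7]
[[207, 0, 209, 22, 3823], [24, 99, 108, 113, 6862], [200, 100, 110, 109, 3631], [449, 146, 43, 55, 1657], [235, 166, 45, 39, 995]]
[[253.7741692  190.27568704]
 [253.76575381 203.08640517]]
[ 314  246   60   70 2673] [343.70071081 280.11709689]
((550.1589965820312, 280.5889892578125), (156.4910888671875, 120.96073913574219), 14.23746109008789)
```

Plug hangs on the hook (weight about 2.5–3 N, network finds the plug clear of the tower). Carry it to the tray smoothly.

>>> {"op": "send_rows", "data": {"plan": [[10,0,-2,0,0,0,0],[10,0,-4,0,0,0,0],[10,0,-7,0,0,0,0],[10,-1,-10,0,0,0,0],[10,-1,-13,0,0,0,0],[10,-2,-15,0,0,0,0],[10,-2,-15,0,0,0,0],[10,-2,-15,0,0,0,0],[10,-2,-15,0,0,0,0],[10,-2,-15,0,0,0,0],[10,-2,-15,0,0,0,0],[10,-2,-15,0,0,0,0]]}}

```text
time_s: 19.35
tool_pos: [0.5411, 0.1519, 0.3011]
tool_rot: [180.0, -0.0, 0.9]
force: [0.4, -1.3, -4.4]
grip_width: 0.0179
```

>>> {"op": "send_rows", "data": {"plan": [[10,-2,-15,0,0,0,0],[10,-2,-15,0,0,0,0],[10,-2,-15,0,0,0,0],[10,-2,-15,0,0,0,0],[10,-2,-15,0,0,0,0],[10,-2,-13,0,0,0,0],[10,0,-12,0,0,0,0],[10,0,-10,0,0,0,0],[10,0,-7,0,0,0,0],[10,0,-4,0,0,0,0],[10,0,-2.5,0,0,0,0],[10,0,0,0,0,0,0]]}}

```text
time_s: 20.55
tool_pos: [0.5275, 0.2738, 0.301]
tool_rot: [180.0, 0.0, 0.9]
force: [0.0, -0.3, -3.1]
grip_width: 0.0177
```

>>> {"op": "send_rows", "data": {"plan": [[10,0,0,6,0,0,0],[10,0,0,10,0,0,0],[10,0,0,12,0,0,0],[10,0,0,14,0,0,0],[10,0,0,14,0,0,0],[10,0,0,14,0,0,0],[10,0,0,12,0,0,0],[10,0,0,10,0,0,0],[10,0,0,6,0,0,0],[10,0,0,4,0,0,0],[10,0,0,0,0,0,0]]}}

```text
time_s: 21.65
tool_pos: [0.5273, 0.2739, 0.1988]
tool_rot: [180.0, 0.0, 0.9]
force: [0.1, -0.2, -2.6]
grip_width: 0.0178
```

```bash
python3 - <<'E'
from h import *
c,im=look('w7.png')
o=env.get_obs();x=o['tool_pos'];p=x-np.array([.004,0,0]); z=x[2]-.1595
print('plug bottom z',z)
for n in('scene','side'):
    env.read_camera(n); cc=env.get_calibration(n)
    for r in env.regions_of(n,'plug')[:2]: print(n,r['confidence'],np.round(r['rect']), 'pred centre',proj(cc,[[p[0],p[1],z+.014]]),'px centre->',atz(cc,((r['rect'][0]+r['rect'][2])/2,(r['rect'][1]+r['rect'][3])/2),z+.02))
E
```

```text
t 21.65 tcp [0.5273 0.2739 0.1988] [1.7999e+02 2.0000e-02 9.1000e-01] F [ 0.1  -0.2  -2.59] w 0.01782283435615365
plug bottom z 0.0397448735328603
scene 0.53 [341. 250. 361. 273.] pred centre [[349.28869772 263.45912205]] px centre-> [0.52011447 0.27508445 0.05974487]
```

>>> {"op": "send_rows", "data": {"plan": [[10,0,0,5,0,0,0],[10,0,0,7,0,0,0],[10,0,0,7,0,0,0],[10,0,0,5,0,0,0],[10,0,0,3,0,0,0],[10,0,0,2,0,0,0],[10,0,0,1,0,0,0],[10,0,0,0,0,0,0],[10,0,0,0,0,0,0]]}}

```text
time_s: 22.8
tool_pos: [0.5275, 0.2739, 0.1693]
tool_rot: [-180.0, -0.0, 0.9]
force: [-0.4, -0.0, -2.7]
grip_width: 0.0173
```

>>> {"op": "send_rows", "data": {"plan": [[10,0,0,0.7,0,0,0],[10,0,0,0.7,0,0,0],[10,0,0,0.7,0,0,0],[10,0,0,0.7,0,0,0],[10,0,0,0.7,0,0,0],[10,0,0,0,0,0,0]]}}

```text
time_s: 23.4
tool_pos: [0.5274, 0.2739, 0.1654]
tool_rot: [180.0, 0.0, 0.9]
force: [-0.3, -0.1, -2.7]
grip_width: 0.0175
```

>>> {"op": "send_rows", "data": {"plan": [[10,0,0,0.7,0,0,0],[10,0,0,0.7,0,0,0],[10,0,0,0.7,0,0,0],[10,0,0,0,0,0,0]]}}

```text
time_s: 23.8
tool_pos: [0.5276, 0.274, 0.1637]
tool_rot: [-180.0, -0.0, 0.9]
force: [0.3, 0.6, -1.7]
grip_width: 0.0174
```

>>> {"op": "send_rows", "data": {"plan": [[10,0,0,0.7,0,0,0],[10,0,0,0.7,0,0,0],[10,0,0,0,0,0,0],[10,0,0,0,0,0,0]]}}

```text
time_s: 24.2
tool_pos: [0.5274, 0.2739, 0.1621]
tool_rot: [180.0, -0.0, 0.9]
force: [-0.4, 0.6, -0.7]
grip_width: 0.0174
```

>>> {"op": "send_rows", "data": {"plan": [[10,0,0,0.7,0,0,0],[10,0,0,0.7,0,0,0],[10,0,0,0,0,0,0]]}}

```text
time_s: 24.5
tool_pos: [0.5273, 0.2738, 0.1605]
tool_rot: [180.0, 0.0, 0.9]
force: [0.1, -0.0, -0.8]
grip_width: 0.0177
```

Plug's weight is off the hook (contact at TCP 0.163). Now lay the bail back to -x and slip out under it.

>>> {"op": "send_rows", "data": {"plan": [[10,-2,0,1,0,0,0],[10,-2.5,0,1.5,0,0,0],[10,-2.5,0,2,0,0,0],[10,-2.5,0,2,0,0,0],[10,-2.5,0,2.5,0,0,0],[10,-2.5,0,3,0,0,0],[10,0,0,0,0,0,0],[10,0,0,0,0,0,0]]}}

```text
time_s: 25.3
tool_pos: [0.5129, 0.2736, 0.1486]
tool_rot: [180.0, -0.0, 0.9]
force: [0.2, 0.1, -0.7]
grip_width: 0.0175
```

>>> {"op": "send_rows", "data": {"plan": [[10,2,0,0,0,0,0],[10,3,0,0,0,0,0],[10,3,0,0,0,0,0],[10,0,0,0,0,0,0]]}}

```text
time_s: 25.7
tool_pos: [0.5216, 0.2736, 0.1486]
tool_rot: [-180.0, -0.0, 0.9]
force: [0.4, -0.6, -1.2]
grip_width: 0.0174
```

```bash
python3 - <<'E'
from h import *
c,im=look('w8.png')
o=env.get_obs(); print(np.round(o['wrist_torque'],3))
a=cv2.imread('pics/w8.png')[130:370,230:530]
s=env.read_camera('scene')[:,:,::-1]
cv2.imwrite('pics/crop7.png',np.hstack([cv2.resize(a,(440,400)),cv2.resize(s[225:325,310:390],(320,400),interpolation=cv2.INTER_CUBIC)]))
E
```

```text
t 25.7 tcp [0.5216 0.2736 0.1486] [-1.7999e+02 -1.0000e-02  8.7000e-01] F [ 0.42 -0.58 -1.2 ] w 0.017366291534147617
[ 0.07   0.083 -0.039]
```

View pics/crop7.png

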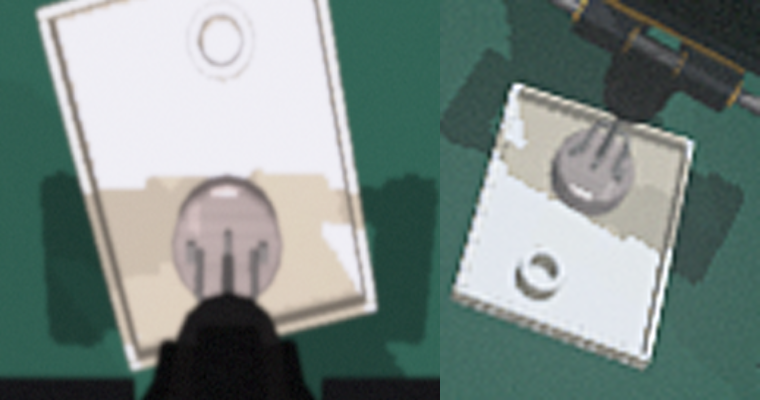

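Crop 7: plug stands upright in the tray at (227,240), sleeve untouched at (220,42), and the bail has flopped to -x. The foot is free under the wire. Withdraw and go back to the stand.

>>> {"op": "send_rows", "data": {"plan": [[10,4,0,0,0,0,0],[10,4,0,0,0,0,0],[10,2,0,0,0,0,0],[10,0,0,-3,0,0,0],[10,0,0,-6,0,0,0],[10,0,0,-10,0,0,0],[10,0,0,-15,0,0,0],[10,0,0,-20,0,0,0],[10,0,0,-30,0,0,0],[10,0,0,-30,0,0,0],[10,0,0,0,0,0,-0.135],[10,0,0,0,0,0,-0.135]]}}

```text
time_s: 27.0
tool_pos: [0.5315, 0.2747, 0.2658]
tool_rot: [-180.0, -0.2, 16.7]
force: [-0.7, -0.2, -1.5]
grip_width: 0.0174
```

>>> {"op": "send_rows", "data": {"plan": [[10,-5,15,0,0,0,0],[10,-10,30,0,0,0,0],[10,-14,42,0,0,0,0],[10,-14,42,0,0,0,0],[10,-14,42,0,0,0,0],[10,-14,42,0,0,0,0],[10,-14,42,0,0,0,0],[10,-14,42,0,0,0,0],[10,-14,42,0,0,0,0],[10,-14,42,0,0,0,0],[10,-14,42,0,0,0,0],[10,-10,30,0,0,0,0]]}}

```text
time_s: 28.2
tool_pos: [0.5132, -0.2068, 0.2643]
tool_rot: [179.9, -0.0, 16.2]
force: [-0.3, -0.2, -1.0]
grip_width: 0.0176
```

>>> {"op": "send_rows", "data": {"plan": [[10,-10,30,0,0,0,0],[10,-5,15,0,0,0,0],[10,0,0,0,0,0,0],[10,0,0,0,0,0,0],[10,0,0,0,0,0,0]]}}

```text
time_s: 28.7
tool_pos: [0.5128, -0.248, 0.2632]
tool_rot: [-180.0, -0.0, 16.6]
force: [-1.0, -0.3, -1.0]
grip_width: 0.0176
```

>>> {"op": "send_rows", "data": {"plan": [[10,-5,12,20,0,0,0],[10,-4.2,11.7,25,0,0,0],[10,0,0,30,0,0,0],[10,0,0,25,0,0,0],[10,0,0,15,0,0,0],[10,0,0,10,0,0,0],[10,0,0,3,0,0,0],[10,0,0,0,0,0,0],[10,0,0,0,0,0,0]]}}

```text
time_s: 29.6
tool_pos: [0.5107, -0.2762, 0.136]
tool_rot: [179.9, -0.1, 16.4]
force: [0.9, 0.4, -0.6]
grip_width: 0.0174
```

```bash
python3 - <<'E'
from h import *
c,im=look('w9.png')
a=cv2.imread('pics/w3.png',0);b=cv2.imread('pics/w9.png',0); e=cv2.imread('pics/w6.png',0)
for n,i in(('w9',b),('w6',e)):
  t=np.minimum(a,60)[300:352,335:435]; r=cv2.matchTemplate(np.minimum(i,60)[285:370,320:450],t,cv2.TM_CCOEFF_NORMED); print(n,cv2.minMaxLoc(r)[1::2],'expect (15,15)')
# stand plate top
C=cv2.imread('pics/w9.png').astype(int); m=(C.min(2)>185).astype(np.uint8); n,l,st,ct=cv2.connectedComponentsWithStats(m)
for k in range(1,n):
    if st[k,4]>800:
        p=np.argwhere(l==k)[:,::-1].astype(np.float32); W=np.array([atz(c,(q+.5)/1.5-.5,.1)[:2] for q in p],np.float32); r=cv2.minAreaRect(W*1000); print(st[k],r)
R=np.array([[.959,.282],[-.282,.959]])
t=np.array([.5495,-.2616]); 
x=env.get_obs()['tool_pos']; d=np.array([.5518,-.2612,.125])-x; print('to seat TCP, tool axes mm',1000*np.array([d[0]*.959+d[1]*.282,d[0]*.282-d[1]*.959,-d[2]]))
E
```

```text
t 29.6 tcp [ 0.5107 -0.2762  0.136 ] [ 1.7991e+02 -8.0000e-02  1.6390e+01] F [ 0.9   0.39 -0.62] w 0.017395140638621655
w9 (0.9812619686126709, (15, 15)) expect (15,15)
w6 (0.9699183702468872, (16, 16)) expect (15,15)
[    0     0    78   198 10297] ((564.401611328125, -103.03759002685547), (79.07234954833984, 36.31700134277344), 13.422159194946289)
[  318   155   122   136 12363] ((555.8204345703125, -259.7696533203125), (59.252227783203125, 51.03993606567383), 16.3814754486084)
[ 652  179  116  134 4576] ((588.0123901367188, -407.1872863769531), (61.981685638427734, 54.381195068359375), 29.914167404174805)
to seat TCP, tool axes mm [43.6405179  -2.91337627 11.02523307]
```

Grip unchanged, and stand re-measured within 1 mm of before. Sliding in and lowering.

>>> {"op": "send_rows", "data": {"plan": [[10,0,-2.9,0,0,0,0],[10,0,0,0,0,0,0],[10,8,0,0,0,0,0],[10,8,0,0,0,0,0],[10,8,0,0,0,0,0],[10,8,0,0,0,0,0],[10,8,0,0,0,0,0],[10,3.6,0,0,0,0,0],[10,0,0,0,0,0,0],[10,0,0,0,0,0,0]]}}

```text
time_s: 30.65
tool_pos: [0.5507, -0.261, 0.1346]
tool_rot: [-180.0, 0.0, 16.4]
force: [-0.3, -1.0, -0.6]
grip_width: 0.0174
```

>>> {"op": "send_rows", "data": {"plan": [[10,0,0,3,0,0,0],[10,0,0,3,0,0,0],[10,0,0,2,0,0,0],[10,0,0,1.5,0,0,0],[10,0,0,0,0,0,0],[10,0,0,0,0,0,0]]}}

```text
time_s: 31.25
tool_pos: [0.5509, -0.2609, 0.1252]
tool_rot: [180.0, -0.0, 16.4]
force: [-0.0, -0.2, -0.8]
grip_width: 0.0177
```

>>> {"op": "send_rows", "data": {"plan": [[10,0.8,0,0.3,0,0,0],[10,0,0,0.4,0,0,0],[10,0,0,0,0,0,0],[10,0,0,0,0,0,0]]}}

```text
time_s: 31.65
tool_pos: [0.5517, -0.2608, 0.125]
tool_rot: [180.0, -0.0, 16.4]
force: [-1.9, -0.4, 3.9]
grip_width: 0.0179
```

>>> {"op": "send_rows", "data": {"plan": [[10,0,0,0.4,0,0,0],[10,0,0,0,0,0,0],[10,0,0,0,0,0,0]]}}

```text
time_s: 31.95
tool_pos: [0.5518, -0.2608, 0.125]
tool_rot: [180.0, -0.0, 16.4]
force: [-2.3, 0.5, 6.0]
grip_width: 0.018
```

Seated (pressing 6 N on the stand). Ease off, open and retreat upwards.

>>> {"op": "send_rows", "data": {"plan": [[10,0,0,-0.8,0,0,0],[22,0,0,0,0,0,0],[30,0,0,0,0,0,0],[40,0,0,0,0,0,0],[50,0,0,0,0,0,0],[60,0,0,0,0,0,0],[60,0,0,0,0,0,0],[60,0,0,0,0,0,0]]}}

```text
time_s: 32.75
tool_pos: [0.5517, -0.2607, 0.1249]
tool_rot: [180.0, -0.0, 16.4]
force: [-0.0, -0.4, 0.0]
grip_width: 0.0573
```

>>> {"op": "send_rows", "data": {"plan": [[60,0,0,-10,0,0,0],[60,0,0,-20,0,0,0],[60,0,0,-40,0,0,0],[60,0,0,-45,0,0,0],[60,0,0,-45,0,0,0],[60,-25,0,-30,0,0,0],[60,-25,0,0,0,0,0],[60,0,0,0,0,0,0],[60,0,0,0,0,0,0],[60,0,0,0,0,0,0]]}}

```text
time_s: 33.75
tool_pos: [0.5042, -0.274, 0.3146]
tool_rot: [-180.0, -0.0, 16.4]
force: [0.3, 1.2, 0.5]
grip_width: 0.06
```

```bash
python3 - <<'E'
from h import *
c,im=look('w10.png')
C=cv2.imread('pics/w10.png').astype(int); e=proj(c,[[.5495,-.2616,.105],[.5495,-.2616,.157]])*1.5; print('pred flange/top px',e)
u,v=e.mean(0).astype(int); sub=C[v-60:v+60,u-60:u+60]; m=(sub.max(2)<70).astype(np.uint8); n,l,st,ct=cv2.connectedComponentsWithStats(m)
for k in range(1,n):
    if st[k,4]>200: 
        q=ct[k]+[u-60,v-60]; print(st[k],q,atz(c,(q+.5)/1.5-.5,.125))
for n in('scene','side'):
    env.read_camera(n); cc=env.get_calibration(n); print(n,'hook pred',proj(cc,[[.5495,-.2616,.125]]),'plug pred',proj(cc,[[.523,.274,.018]]))
    for q in('plug','hook','sleeve','thumb_nut'):
        for r in env.regions_of(n,q)[:4]: 
            ys,xs=np.nonzero(r['region']); print(n,q,round(r['confidence'],2),np.round(r['rect']),(xs.mean().round(1),ys.mean().round(1)))
E
```

```text
t 33.75 tcp [ 0.5042 -0.274   0.3146] [-1.7996e+02 -1.0000e-02  1.6440e+01] F [0.28 1.2  0.53] w 0.06004973977032547
pred flange/top px [[386.74355687 190.38250806]
 [386.9242113  197.28028947]]
[ 47  43  28  25 268] [386.01865672 184.17164179] [ 0.5556435  -0.25895965  0.125     ]
scene hook pred [[175.00220839 156.34738143]] plug pred [[346.31743064 268.97021942]]
scene plug 0.59 [338. 258. 356. 277.] (np.float64(348.0), np.float64(266.8))
scene hook 0.72 [137. 172. 158. 206.] (np.float64(144.2), np.float64(186.5))
scene hook 0.53 [166. 146. 182. 165.] (np.float64(174.6), np.float64(155.9))
scene hook 0.45 [171. 118. 184. 151.] (np.float64(176.8), np.float64(129.9))
scene sleeve 0.51 [322. 172. 328. 215.] (np.float64(325.5), np.float64(202.4))
side hook pred [[286.45944795 236.64568272]] plug pred [[249.57588787 159.55592466]]
side hook 0.75 [315. 231. 330. 263.] (np.float64(322.5), np.float64(244.5))
side hook 0.58 [258. 259. 268. 288.] (np.float64(261.2), np.float64(269.4))
side hook 0.55 [282. 228. 293. 260.] (np.float64(287.1), np.float64(239.3))
```

```bash
python3 -c "
from cell import env
print(env.sign_off())"
```

```text
the job is handed in; nothing more can be done
None
```

I took the hook from its stand, drew the plug out of the well by its bail, stood it in the white tray and hung the hook back. The job was handed in at about 34 s on the robot's clock.

- **Bail and pull:** The wrist camera showed the bail flopped to world -x, and I felt the wire at about 3 N. The highest pull reading was 9.4 N, taken at the end of each move. I carried the plug on the hook only and lowered it slowly until its weight came off.
- **Plug:** The last close picture showed it upright in the tray near the -x side, clear of the wall, with the sleeve in place. After the hook was back, the scene camera found the plug within about 3 pixels of where I expected it. The side camera did not report it.
- **Hook:** It is back in the stand, within a pixel of its starting place in the scene picture and about two in the side picture. The seating press on the stand reached 6 N, and I eased off before opening the gripper. The gripper is open above it, touching nothing.
- **Weak or disagreeing checks:**
  - In the final wrist picture, the dark patch taken as the hook sat about 6 pixels from the prediction. That is probably the visible side of the handle.
  - In the final pictures the networks gave a wrong match for the sleeve and none for the thumb nut. I had no picture views left to check either one by eye at the end.

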